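Prop up the bench leaf and stack the kit cases on it

TASK

Swing the spring-loaded prop leg up past its over-centre point until it snaps against its stop, so that the fold-out leaf can stand on it. Then set the deep case squarely on the middle of the leaf, first lifting off whatever stands on it, and stack all the other kit cases squarely on top of it in one column, in any order. The tools, cans and other things lying about stay where they are.

Things in the scene. Friction and masses are not known exactly. Their poses are not given: they have to be found in the camera images.
- stand: fixed steel base of the fold-out leaf, a plate 200 mm (its x) by 215 mm (its y) by 8 mm on the bench, hinge wall 79 mm high at its +y side. Origin: on the bench under the middle of the leaf. The leaf's free edge and the leg are on its -y side
- leaf (a joint): tilt of the leaf, rad: 0 = level, standing on the prop leg; up to +0.04 = free edge raised; negative = sagging. Gas struts float the empty leaf at +0.04 (free edge 8 mm high); under a case it sinks, onto the leg if that is up, down to -0.3 if not. Its hinge runs along the stand's x
- leaf_mid (a point): middle of the leaf's top face (aluminium plate 190 x 200 x 12 mm); 107 mm above the bench when level, about 4 mm higher when the leaf floats up. x and y as the stand's
- leg (a joint): angle of the prop leg, rad: 0 = folded, lying level along the stand's +x; it swings up about an axis along the stand's y; 1.57 = vertical; 1.69 = at its stop, leaning past vertical, locked. A spring pulls it back to 0 below 1.1 rad and on to the stop above that; about 5 N at the grip pin carries it over
- leg_grip (a point): grip point on the leg's round grip pin, 12 mm thick, which sticks out 95 mm from the leg along the stand's -y; this point is 28 mm from its free end, 45 mm from the leg's axis. The pin can turn between the fingers. It moves from 33 mm above the bench (folded) to 78 mm (locked)
- leg_hinge (a point): point on the axis of the leg's hinge, 33 mm above the bench, in the plane (across the stand's y) in which leg_grip swings
- deep_case: the deep kit case, grey, flat-topped, 120 mm (its x) by 96 mm (its y) by 50 mm high, about 0.6 kg. In its top a flush aluminium carrying bar, 16 mm thick (x), 54 mm long (y), top level with the case's top, stands between two finger wells each 34 mm (x) by 54 mm (y) and 30 mm deep: the case is lifted by pinching the bar across x. Origin: centre of its underside, z up. It starts with one or two cases on it
- case_a: flat-topped grey kit case, 120 mm (its x) by 96 mm (its y) by 38 mm high; same flush bar and wells as the deep case, with 30 mm deep wells. Origin: centre of its underside. About 0.35 kg. Starts on the deep case
- case_b: flat-topped grey kit case, 120 mm (its x) by 96 mm (its y) by 38 mm high; same flush bar and wells as the deep case, with 30 mm deep wells. Origin: centre of its underside. About 0.35 kg. Starts on the bench; may be absent
- case_c: flat-topped grey kit case, 120 mm (its x) by 96 mm (its y) by 38 mm high; same flush bar and wells as the deep case, with 30 mm deep wells. Origin: centre of its underside. About 0.35 kg. Starts on the bench; may be absent
- case_d: flat-topped grey kit case, 120 mm (its x) by 96 mm (its y) by 38 mm high; same flush bar and wells as the deep case, with 30 mm deep wells. Origin: centre of its underside. About 0.35 kg. Starts on case_a; may be absent
- mat: free black rubber mat, 150 (its x) by 130 (its y) by 3 mm, fixed to the bench: room to set cases aside. Origin: centre of its underside
- tape_roll: blue roll of tape, 76 mm across, 25 mm high; not part of the job
- spray_bottle: white bottle, 56 mm across, 130 mm high; not part of the job
- screwdriver: screwdriver lying; not part of the job
- mould: aluminium mould block 110 x 70 x 35 mm; not part of the job
- spatula: spatula lying; not part of the job
- gauge_block: steel block 45 x 28 x 22 mm; not part of the job
- resin_can: can, 70 mm across, 85 mm high; not part of the job
Not all that is in view belongs to the job. What is shaped like the case_a but pink is not meant. Leave any green look-alike of the case_b alone.

How it is judged (in metres and radians):
On the way, in this order (a step that is already met when the one before it is completed fails the run):
1. the prop leg is swung past over-centre and stands locked at its stop (value of joint leg above 1.6 rad), for 0.3 s.
2. the deep case stands released on the middle of the leaf, the leaf standing level on the locked leg (value of joint leg above 1.6 rad and distance between deep_case and leaf_mid below 0.025 m and angle between the x axis of deep_case and the x axis of leaf_mid, either way round below 0.15 rad and angle between deep_case's own z axis and vertical below 0.06 rad and contact force between deep_case and the fingers below 0.1 N and linear speed of deep_case below 0.03 m/s and value of joint leaf between -0.025 and 0.025 rad), for 0.3 s.
At the end, for the whole second after the job is handed in: the leg is locked at its stop (above 1.6 rad), the leaf level on it (within 0.025 rad); the deep case upright on the leaf within 25 mm of its middle and 0.15 rad of square; every other case present upright above the deep case, within 15 mm and 0.12 rad of it; all at rest and released (all of step 2 and z of each of case_a, case_b, case_c, case_d in the frame of deep_case above 0.04 m and horizontal distance between each of case_a, case_b, case_c, case_d and deep_case below 0.015 m and angle between the x axis of each of case_a, case_b, case_c, case_d and the x axis of deep_case, either way round below 0.12 rad and angle between each of case_a, case_b, case_c, case_d's own z axis and vertical below 0.06 rad and linear speed of each of case_a, case_b, case_c, case_d below 0.03 m/s); the robot touches nothing.
It fails at once if a bystander is shoved more than 50 mm or knocked over (distance of any of tape_roll, spray_bottle, screwdriver, mould, spatula, gauge_block, resin_can from where it was at the start of the episode above 0.05 m or angle between any of spray_bottle, resin_can's own z axis and vertical above 0.8 rad).
Of case_b, case_c, case_d only 2 to 3 are there at a start; the rules pass over those that are not, and their reading is None.
At some moment in a run one of case_a, case_b, case_c, case_d may be knocked a few centimetres aside while the robot is not near it.
It also fails if it takes over 210 s, if anything falls off the work surface, if the arm or the gripper's body presses on something with over 40 N, if the wrist force passes 120 N, or if a joint passes its speed limit or range.

ROBOT

A 6-joint arm with a two-finger parallel gripper is mounted at the origin on the work surface. World frame = base frame: x ahead of the robot, y to its left, z up, the work surface at z = 0. Lengths are in m, angles in degrees, forces in N, time in s.
With the tool pointing down it reaches from about 0.425 to 0.95 m from the base axis. Payload 3.5 kg.
Tool frame: the origin (TCP) lies on the centre line of the jaws, within the pads' length; the fingertips stand 25 mm ahead of it and the grasp point (between the pads) lies 6 mm ahead of it; x points along the fingers, y is the direction in which the jaws open and shut, and the axes are right-handed (so a half turn about x gives the same grasp; the last joint's range is limited). The gripper opens to 85 mm and grips with 20 to 120 N. Pads are 22 mm wide; open, the fingers measure 114 mm over their backs; the gripper's body (76 mm by 85 mm) begins 54 mm behind the grasp point. The pads swing forward as they close: fully open they stand 13 mm farther back than shut.
Start: joints at [-80.099, 16.404, 90.338, -0, 73.258, -8.594], TCP at [0.214, -0.64, 0.226] pointing down, gripper open.
Joint ranges: [-158.93, 158.93], [-51.34, 127.21], [12.03, 142.37], [-87.48, 267.48], [13.55, 161.25], [-162.69, 162.69]. Speed limits (degrees/s): [159.86, 159.86, 180, 180, 180, 180].

INTERFACE

Orientations are given as [roll, pitch, yaw] about the fixed x, y, z axes, in that order (R = Rz(yaw) Ry(pitch) Rx(roll)).
In Python, from station import arm, gripper_open, close_gripper, planner, telemetry, cams, ticket gives the robot as it stands. Calls block until the motion is done:
- arm.movep(position, orientation): joint-space move of the TCP to a pose.
- arm.move_linear(position, vel=0.15, orientation=None, max_force=None): straight line of the TCP; orientation=None keeps the orientation; vel is the mean speed in m/s. With max_force (N) it stops when the force on the tool has changed by that much, and returns True; else False.
- arm.set_joints(angles): joint-space move.
- gripper_open() and close_gripper(effort=None): open the fingers fully, or close them until they stop; effort is the grip in N (None keeps the last).
- arm.wait(seconds).
- planner.ik(position, orientation): joint angles nearest the present ones, or None.
- telemetry.observe(): the state.
- cams.grab_frame(name): name is "scene" or "top" or "wrist"; returns the picture (384x512x3 uint8, blue, green, red); there is no depth.
- cams.get_calibration(name): a dict with "intrinsics" (3x3 intrinsics, pixels), "k1" (the pictures are not rectified: a ray, as slopes to the right and down, at radius r is drawn at 1 + k1 r^2 times it, then the intrinsics apply), "eye" and "orientation" of the camera in the world. Camera axes: x right, y down, z forward; pixel columns grow to the right and rows downward; lengths in m; the calibration is good to about 2 mm. A picture is of the moment at which its call begins: read the wrist's pose just before it. get_calibration takes no time and is no camera call; for the wrist camera it gives the pose at the moment of the call.
A pose or a line that the arm cannot do raises arm.Unreachable and nothing moves.
- ticket.finish_job(): hands the job in, once; it reports no verdict.
Trained networks look in the newest picture that a camera, given by its name, has taken for a name from the list of things; names that differ only in an ending like _2 or _b are one class to them, and where a whole thing is asked for, a point or a joint stands for the part that bears it (a point fixed in the world has none). Each returns a list of dicts, best first, with "confidence" (0 to 1); they miss things now and then, are a little off and sometimes report something else, mostly with a low value. They report only what shows in the picture. A call takes as long as a camera call. They do not tell look-alikes from the thing itself.
- cams.spot_in(camera, name): "rect" ([left, top, right, bottom] as shares, 0 to 1, of the picture: columns of its width, rows of its height, round what is visible of it).
The state is a dict: "clock": time; "joint_positions": joint angles; "dq": joint speeds; "effort": joint torques, N m; "tool_pos": TCP position; "tool_rot": TCP orientation; "force": force on the tool from outside, world axes, zero at the start; "torque": the same for the moment, N m; "finger_gap": opening from 0.0 (shut) to 1.0 (fully open).
Only numpy, scipy, OpenCV 4.12 (cv2) and the standard library are available. Lean on these libraries where they do the work, as an engineer would, in place of code of your own. Each camera call takes 0.05 s, during which the arm holds its last target.

## Working session

There is one attempt and no reset: what is moved stays moved. The work goes in short steps, each a Python script; the robot and the scene stay as the last script left them, time stands still between calls to the robot, and variables do not carry over. Pictures are saved under pics/ and viewed, and the job is handed in when it is done.

```bash
ls; mkdir -p pics; python3 - <<'E'
from station import arm, cams, telemetry
import cv2
for n in ["scene","top","wrist"]:
    cv2.imwrite(f"pics/{n}0.png",cams.grab_frame(n)); c=cams.get_calibration(n); print(n,c)
print(telemetry.observe())
E
```

```text
pics
scene {'intrinsics': array([[415.09463121,   0.        , 257.46720139],
       [  0.        , 415.09463121, 196.77100194],
       [  0.        ,   0.        ,   1.        ]]), 'k1': 0.006607960551289319, 'eye': array([1.05862765, 0.59576642, 0.78282416]), 'orientation': array([-129.2688465 ,   -1.28681824,  139.26903186])}
top {'intrinsics': array([[377.87118357,   0.        , 249.96834095],
       [  0.        , 377.87118357, 190.10799941],
       [  0.        ,   0.        ,   1.        ]]), 'k1': 0.028554462877138143, 'eye': array([ 0.35757053, -0.05335451,  1.26197783]), 'orientation': array([-1.72042386e+02, -1.10054663e-01, -8.87674307e+01])}
wrist {'intrinsics': array([[291.48733316,   0.        , 253.03071135],
       [  0.        , 291.48733316, 187.77695058],
       [  0.        ,   0.        ,   1.        ]]), 'k1': -0.067554971830035, 'eye': array([ 0.27829865, -0.61834831,  0.3725838 ]), 'orientation': array([ 1.64551249e+02,  1.24273995e-01, -7.15256863e+01])}
{'clock': 0.15, 'joint_positions': array([-8.01013834e+01,  1.64433644e+01,  9.04032233e+01,  2.79286499e-04,
        7.32603396e+01, -8.59405911e+00]), 'dq': array([ 0.06144881, -0.18262935, -0.23676529, -0.04490013,  0.01560473,
        0.08541287]), 'effort': array([ 9.16251593e-04, -4.06606901e+01, -2.93137801e+01, -1.53178476e-04,
        3.99831275e-03, -6.51704951e-06]), 'tool_pos': array([ 0.21404014, -0.63961166,  0.22514953]), 'tool_rot': array([-98.73728892,  89.89307236,  99.75530609]), 'force': array([-0.54001983,  0.29149619, -0.3138169 ]), 'torque': array([ 0.00533315, -0.04087572, -0.05077612]), 'finger_gap': 0.9949434065050293}
```

View pics/scene0.png

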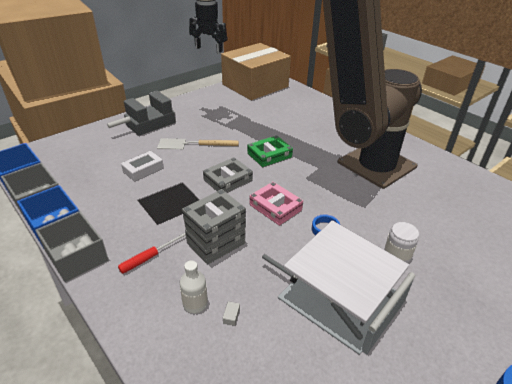

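View pics/top0.png

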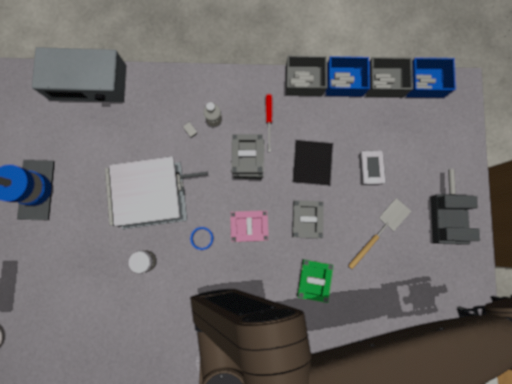

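View pics/wrist0.png

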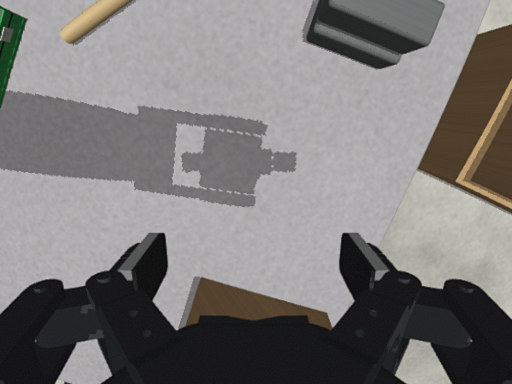

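```bash
cat > h.py <<'E'
from station import arm, gripper_open, close_gripper, planner, telemetry, cams, ticket
import numpy as np, cv2
from scipy.spatial.transform import Rotation as Ro
from scipy.optimize import least_squares
def Rm(o): return Ro.from_euler('xyz',o,degrees=True).as_matrix()
def ray(c,uv):
    K=c['intrinsics']; d=np.array([(uv[0]-K[0,2])/K[0,0],(uv[1]-K[1,2])/K[1,1]]); s=d.copy()
    for _ in range(10): s=d/(1+c['k1']*(s@s))
    return Rm(c['orientation'])@np.array([s[0],s[1],1.])
def onplane(c,uv,z):
    r=ray(c,uv); return (c['eye']+r*(z-c['eye'][2])/r[2])
def proj(c,P):
    P=np.atleast_2d(P); p=(P-c['eye'])@Rm(c['orientation']); s=p[:,:2]/p[:,2:]
    s=s*(1+c['k1']*(s**2).sum(1,keepdims=True)); K=c['intrinsics']
    return s*[K[0,0],K[1,1]]+K[:2,2]
def down(yaw): return [0,90,yaw]
def wyaw():
    # current yaw-roll
    R=Rm(telemetry.observe()['tool_rot']); return np.degrees(np.arctan2(R[1,2],R[0,2]))
def shot(name,fn,scale=1):
    c=cams.get_calibration(name); im=cams.grab_frame(name)
    cv2.imwrite(f'pics/{fn}.png',im); np.save(f'pics/{fn}.npy',c,allow_pickle=True); return im,c
def load(fn): return cv2.imread(f'pics/{fn}.png'),np.load(f'pics/{fn}.npy',allow_pickle=True).item()
def rc(r): return np.array([(r[0]+r[2])/2*512,(r[1]+r[3])/2*384])
E
python3 - <<'E'
from h import *
im,c=shot('top','top1')
for n in ['stand','leaf','leg','leg_grip','deep_case','case_a','case_b','mat','resin_can','mould','tape_roll','spray_bottle']:
    for d in cams.spot_in('top',n)[:4]:
        uv=rc(d['rect']); print(n,round(d['confidence'],2),np.round(np.array(d['rect'])*[512,384,512,384]),np.round(onplane(c,uv,0.03),3))
for uv,z in [((247,155),.126),((308,219),.038),((145,191),.107),((195,176),.033),((208,174),.033),((313,162),.003),((249,226),.038),((316,281),.038)]: print(uv,np.round(onplane(c,uv,z),3))
E
```

```text
stand 0.8 [105. 157. 203. 230.] [0.512 0.262 0.03 ]
stand 0.52 [266.  93. 273. 151.] [ 0.764 -0.113  0.03 ]
leaf 0.56 [110. 160. 180. 224.] [0.517 0.292 0.03 ]
leg 0.48 [176. 170. 203. 193.] [0.555 0.149 0.03 ]
leg_grip 0.72 [176. 168. 210. 190.] [0.562 0.138 0.03 ]
leg_grip 0.58 [105. 158. 206. 227.] [0.515 0.258 0.03 ]
deep_case 0.37 [237. 176. 261. 181.] [ 0.569 -0.049  0.03 ]
deep_case 0.36 [359. 149. 386. 184.] [ 0.618 -0.456  0.03 ]
case_a 0.93 [298. 262. 335. 303.] [ 0.238 -0.27   0.03 ]
case_a 0.69 [231. 212. 270. 244.] [ 0.406 -0.057  0.03 ]
case_a 0.65 [293. 201. 323. 239.] [ 0.437 -0.242  0.03 ]
case_a 0.6 [232. 133. 265. 171.] [ 0.659 -0.045  0.03 ]
case_b 0.93 [298. 262. 335. 303.] [ 0.238 -0.27   0.03 ]
case_b 0.69 [231. 212. 270. 244.] [ 0.406 -0.057  0.03 ]
case_b 0.65 [293. 201. 323. 239.] [ 0.437 -0.242  0.03 ]
case_b 0.6 [232. 133. 265. 171.] [ 0.659 -0.045  0.03 ]
mat 0.64 [112. 160. 178. 226.] [0.513 0.292 0.03 ]
mat 0.55 [291. 139. 333. 186.] [ 0.626 -0.257  0.03 ]
mat 0.22 [358. 149. 387. 180.] [ 0.624 -0.455  0.03 ]
resin_can 0.73 [126. 250. 157. 270.] [0.296 0.29  0.03 ]
mould 0.69 [356. 147. 387. 183.] [ 0.623 -0.452  0.03 ]
mould 0.4 [232. 131. 264. 176.] [ 0.654 -0.043  0.03 ]
mould 0.22 [127. 251. 158. 272.] [0.292 0.286 0.03 ]
tape_roll 0.77 [189. 228. 214. 254.] [0.362 0.101 0.03 ]
tape_roll 0.71 [231. 131. 263. 173.] [ 0.658 -0.04   0.03 ]
spray_bottle 0.8 [202. 104. 219. 128.] [0.78  0.085 0.03 ]
(247, 155) [ 0.625 -0.041  0.126]
(308, 219) [ 0.438 -0.242  0.038]
(145, 191) [0.509 0.271 0.107]
(195, 176) [0.572 0.13  0.033]
(208, 174) [0.58  0.088 0.033]
(313, 162) [ 0.635 -0.264  0.003]
(249, 226) [ 0.412 -0.051  0.038]
(316, 281) [ 0.243 -0.267  0.038]
```

```bash
python3 - <<'E'
from h import *
c=cams.get_calibration('wrist'); print(onplane(c,(253,188),0),onplane(c,(253,300),0),wyaw())
print(proj(c,[telemetry.observe()['tool_pos']-[0,0,.006]]))
for p,y in [((0.565,0.07,.24),90),((0.565,0.07,.24),-90),((0.625,-.04,.3),90),((0.625,-.04,.3),-90),((.51,.27,.3),90),((.51,.27,.3),-90),((.44,-.24,.2),90),((.44,-.24,.2),-90)]:
    print(p,y,planner.ik(p,down(y)))
E
```

```text
[ 0.17994031 -0.6513103   0.        ] [ 0.01390924 -0.70677547  0.        ] -161.50365081361448
[[253.23841712 230.41325088]]
(0.565, 0.07, 0.24) 90 None
(0.565, 0.07, 0.24) -90 [-3.14579836e+00  2.50082475e+00  1.04646899e+02 -2.54444375e-14
  7.28522766e+01 -3.14579836e+00]
(0.625, -0.04, 0.3) 90 None
(0.625, -0.04, 0.3) -90 [-1.29332883e+01  7.65610393e+00  9.28814034e+01 -2.54444375e-14
  7.94624927e+01 -1.29332883e+01]
(0.51, 0.27, 0.3) 90 [  17.82726192    1.28900295   99.64203489    0.           79.06896216
 -162.17273808]
(0.51, 0.27, 0.3) -90 [ 1.78272619e+01  1.28900295e+00  9.96420349e+01 -2.54444375e-14
  7.90689622e+01  1.78272619e+01]
(0.44, -0.24, 0.2) 90 [-40.22446821  -4.5069084  115.84788014   0.          68.65902825
 139.77553179]
(0.44, -0.24, 0.2) -90 [-4.02244682e+01 -4.50690840e+00  1.15847880e+02 -2.54444375e-14
  6.86590283e+01 -4.02244682e+01]
```

```bash
python3 - <<'E'
from h import *
arm.movep([.57,.12,.30],down(-90)); arm.wait(.3)
im,c=shot('wrist','w1')
print(c['eye'])
for n in ['leg_grip','leg','leaf','stand']:
    for d in cams.spot_in('wrist',n)[:2]: print(n,round(d['confidence'],2),np.round(np.array(d['rect'])*[512,384,512,384]))
im,c=shot('top','top2');im,c=shot('scene','sc2')
E
```

```text
[0.57055527 0.18716427 0.44738924]
leg_grip 0.95 [249. 112. 269. 178.]
leg 0.62 [251. 111. 268. 181.]
leaf 0.58 [106.   0. 300. 131.]
stand 0.89 [106.   1. 294. 176.]
stand 0.72 [ 0.  3. 86. 65.]
```

View pics/w1.png

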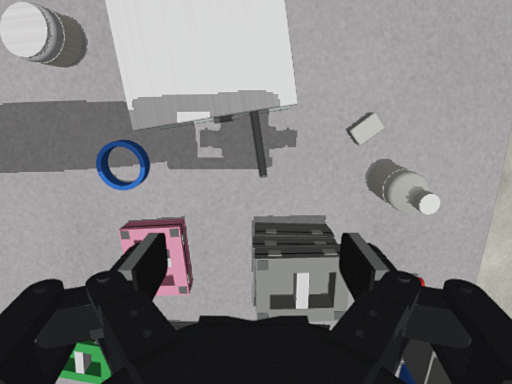

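View pics/sc2.png

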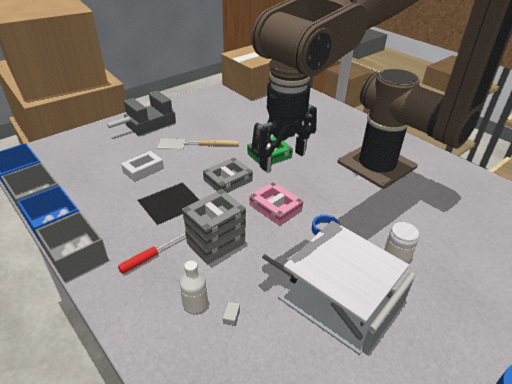

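View pics/top2.png

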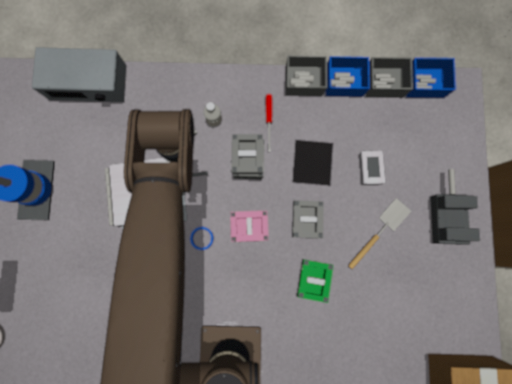

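```bash
python3 - <<'E'
from h import *
im,c=load('w1')
cv2.imwrite('pics/w1c.png',cv2.resize(im[60:200,90:330],None,fx=3.3,fy=3.3,interpolation=cv2.INTER_CUBIC))
t,ct=load('top1'); cv2.imwrite('pics/t1c.png',cv2.resize(t[145:240,95:220],None,fx=6,fy=6,interpolation=cv2.INTER_CUBIC))
for p,z in [((133,128),.115),((297,104),.115),((264,177),.033),((258,112),.033)]: print(np.round(onplane(c,p,z),4))
E
```

```text
[0.4338 0.166  0.115 ]
[0.6187 0.1914 0.115 ]
[0.586  0.0893 0.033 ]
[0.577  0.1816 0.033 ]
```

View pics/w1c.png

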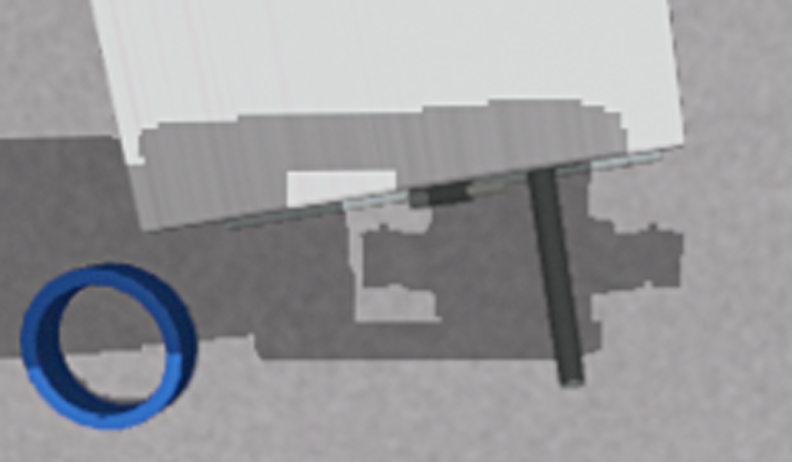

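View pics/t1c.png

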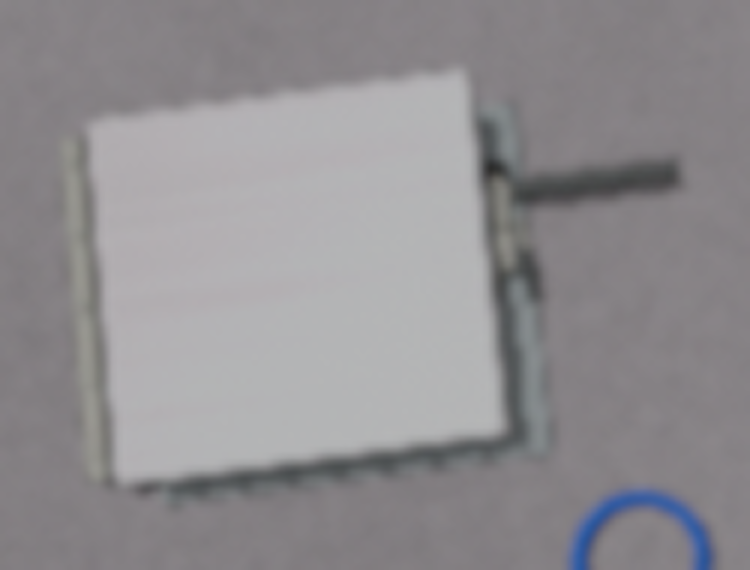

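```bash
python3 - <<'E'
from h import *
im,c=load('top1')
pts=[(109.7,165),(172.5,156.7),(179.2,217.5),(114.7,226.2)]
zs=[.107,.115,.115,.107]
P=np.array([onplane(c,p,z) for p,z in zip(pts,zs)]); print(P.round(4),P.mean(0))
e=[P[0]-P[3],P[1]-P[2]]; f=[P[0]-P[1],P[3]-P[2]]
for v in e: print(np.degrees(np.arctan2(v[1],v[0])),np.linalg.norm(v))
for v in f: print(np.degrees(np.arctan2(-v[0],v[1])),np.linalg.norm(v))
im,c=load('w1')
for p,z in [((135.5,130),.115),((297,104.2),.115)]: print(np.round(onplane(c,p,z),4))
print(onplane(c,(263,176.4),.033), onplane(c,(254.2+.0,111.5),.033))
y=np.radians(8); end=onplane(c,(263,176.4),.034); g=end[:2]+.026*np.array([-np.sin(y),np.cos(y)]); print(g)
arm.movep([g[0],g[1],.12],down(-82)); arm.wait(.2)
shot('wrist','w2')
E
```

```text
[[0.5881 0.3844 0.107 ]
 [0.6172 0.19   0.115 ]
 [0.4295 0.1604 0.115 ]
 [0.3996 0.3555 0.107 ]] [0.50859933 0.27259909 0.111     ]
8.693214199991232 0.19069864740605022
8.964031146803253 0.19000289016007293
8.49061281503178 0.19664024419528617
8.694121317127005 0.19753635005178852
[0.4365 0.1638 0.115 ]
[0.6187 0.1912 0.115 ]
[0.58456964 0.09015378 0.033     ] [0.57171321 0.18224355 0.033     ]
[0.58091732 0.11613485]
```

View pics/w2.png

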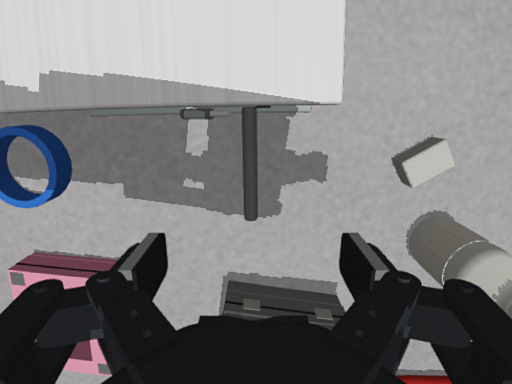

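```bash
python3 - <<'E'
from h import *
im,c=load('w2')
print(onplane(c,(251,219),.033),onplane(c,(249.5,112),.033))
a=onplane(c,(343,103),.115);b=onplane(c,(0,113),.115);print(a,b)
y=np.radians(8.7); end=onplane(c,(251,218),.033); g=end[:2]+.026*np.array([-np.sin(y),np.cos(y)]); print(g)
q=[g[0],g[1],.12]
arm.move_linear(q,orientation=down(-81.3))
r=arm.move_linear([g[0],g[1],.039],vel=.08,max_force=12); print(r)
close_gripper(40)
s=telemetry.observe(); print(s['clock'],s['finger_gap'],s['tool_pos'],s['force'])
shot('wrist','w3')
E
```

```text
[0.58533175 0.09007055 0.033     ] [0.57176217 0.1794907  0.033     ]
[0.61955009 0.19219965 0.115     ] [0.4368249  0.16357875 0.115     ]
[0.58127143 0.11669435]
False
7.5833 0.003942987404647802 [0.58124137 0.11668139 0.03894572] [-0.19049288 -0.57001875  1.02287619]
```

View pics/w3.png

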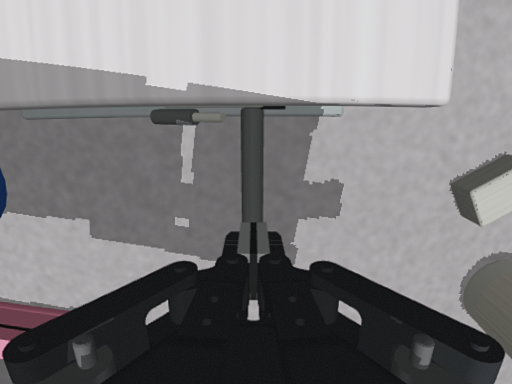

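```bash
python3 - <<'E'
from h import *
im,c=load('w3')
cv2.imwrite('pics/w3c.png',cv2.resize(im[90:330,180:330],None,fx=4,fy=4,interpolation=cv2.INTER_CUBIC)[:, :])
im,c=shot('scene','sc3')
cv2.imwrite('pics/sc3c.png',cv2.resize(im[180:350,220:420],None,fx=3.5,fy=3.5,interpolation=cv2.INTER_CUBIC)[:, :])
E
```

```text
(no output)
```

View pics/w3c.png

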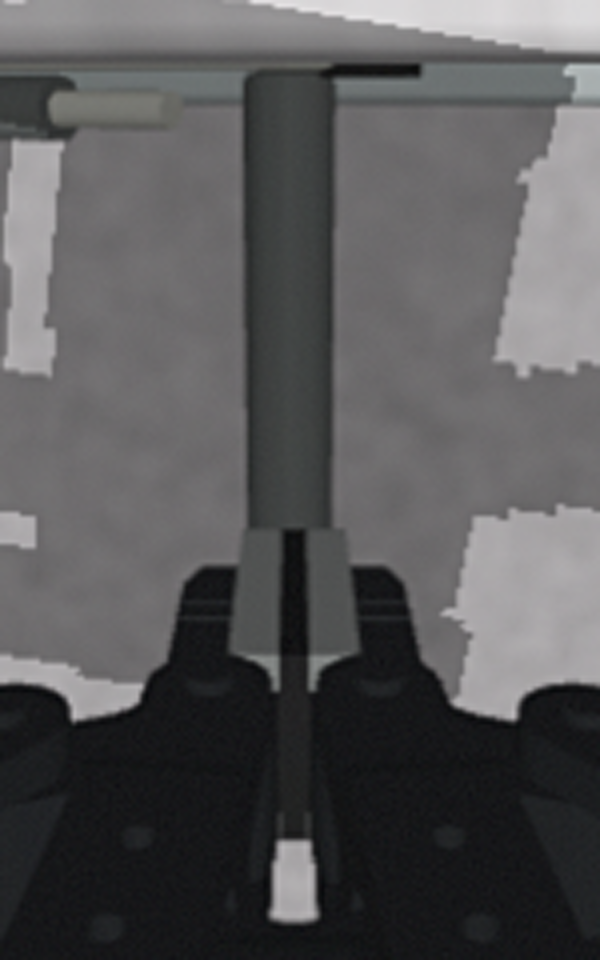

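View pics/sc3c.png

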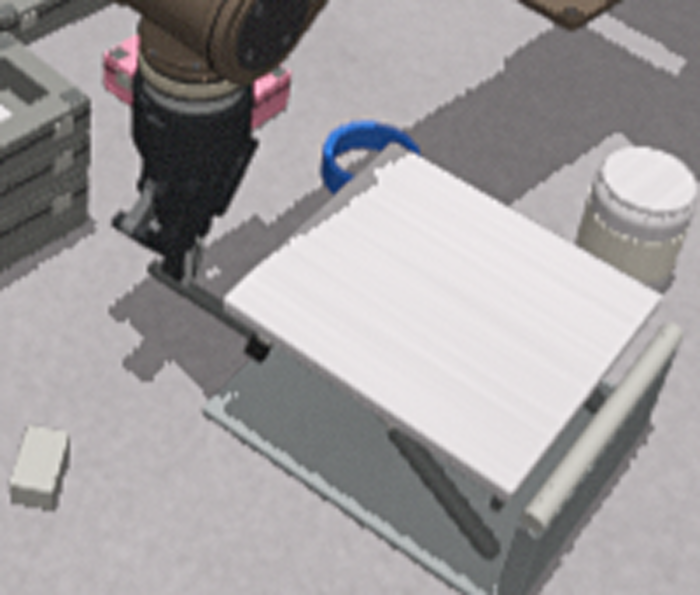

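```bash
python3 - <<'E'
from h import *
im,c=load('w3'); s=telemetry.observe(); R=Rm(s['tool_rot']); p=s['tool_pos']
print(c['eye'],p)
for dx in (-.02,0,.006,.012,.025):
  for dz in (-.011,.011):
    for dy in(-.006,.006): print(dx,dz,dy,proj(c,p+R@np.array([dx,dy,dz])).round(0))
for z in(.010,.02,.033):
  e=np.array([.5853,.0900,z]); print(z,proj(c,e),proj(c,e+.026*np.array([-.15,.988,0])),proj(c,e+.037*np.array([-.15,.988,0])))
E
```

```text
[0.5715335  0.18334902 0.18640742] [0.58124579 0.11668177 0.0389424 ]
-0.02 -0.011 -0.006 [[240. 231.]]
-0.02 -0.011 0.006 [[265. 231.]]
-0.02 0.011 -0.006 [[240. 272.]]
-0.02 0.011 0.006 [[264. 272.]]
0 -0.011 -0.006 [[241. 216.]]
0 -0.011 0.006 [[264. 216.]]
0 0.011 -0.006 [[242. 253.]]
0 0.011 0.006 [[263. 253.]]
0.006 -0.011 -0.006 [[242. 212.]]
0.006 -0.011 0.006 [[263. 212.]]
0.006 0.011 -0.006 [[242. 248.]]
0.006 0.011 0.006 [[263. 248.]]
0.012 -0.011 -0.006 [[242. 208.]]
0.012 -0.011 0.006 [[263. 208.]]
0.012 0.011 -0.006 [[243. 243.]]
0.012 0.011 0.006 [[263. 243.]]
0.025 -0.011 -0.006 [[243. 202.]]
0.025 -0.011 0.006 [[262. 202.]]
0.025 0.011 -0.006 [[243. 234.]]
0.025 0.011 0.006 [[262. 234.]]
0.01 [[252.59841337 253.46069946]] [[252.61403259 217.29337664]] [[252.62129817 201.10735523]]
0.02 [[252.55968235 260.97137573]] [[252.57432656 223.20719883]] [[252.58123742 206.24223206]]
0.033 [[252.50308461 271.94982636]] [[252.51591308 231.91064215]] [[252.52213787 213.82046029]]
```

```bash
python3 - <<'E'
from h import *
gripper_open(); s=telemetry.observe(); p=s['tool_pos']
shot('wrist','w4a')
r=arm.move_linear([p[0],p[1],.030],vel=.03,max_force=10); s=telemetry.observe(); print(r,s['tool_pos'],s['force'])
close_gripper(40)
s=telemetry.observe(); print(s['clock'],s['finger_gap'],s['tool_pos'],s['force'])
shot('wrist','w4')
E
```

```text
False [0.58097581 0.11671099 0.02954433] [-1.10631005  0.4093006  -0.19837023]
9.6833 0.08263626426828899 [0.58071602 0.11662432 0.03010169] [-2.79376755  0.03884144  3.00138882]
```

View pics/w4.png

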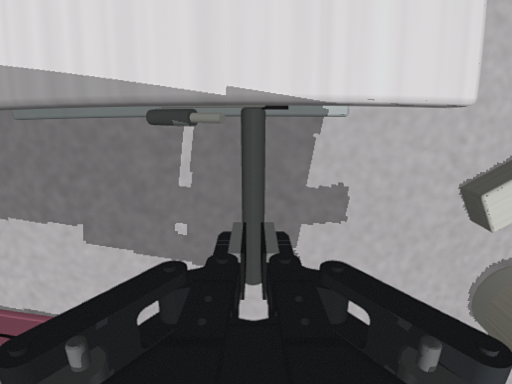

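View pics/w4a.png

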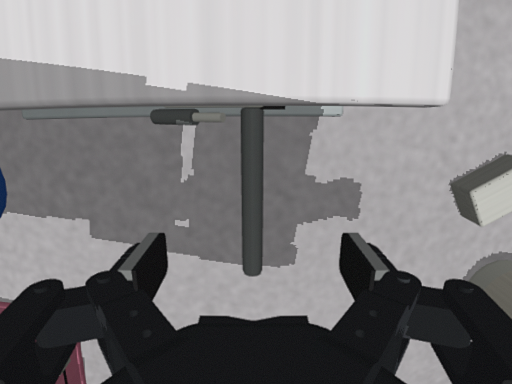

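```bash
python3 - <<'E'
from h import *
gripper_open(); s=telemetry.observe(); p=s['tool_pos']
r=arm.move_linear([.5812,.1167,.0265],vel=.03,max_force=10); s=telemetry.observe(); print(r,s['tool_pos'],s['force'])
close_gripper(40)
s=telemetry.observe(); print(s['clock'],s['finger_gap'],s['tool_pos'],s['force'])
shot('wrist','w5')
im,c=shot('scene','sc5')
cv2.imwrite('pics/sc5c.png',cv2.resize(im[220:310,230:320],None,fx=6,fy=6,interpolation=cv2.INTER_CUBIC)[:, :])
E
```

```text
False [0.58088106 0.11669204 0.02608516] [0.10631583 0.33075763 0.30282815]
11.4083 0.11865343393779793 [0.58069696 0.11661206 0.02663199] [-1.87659852 -1.28464377  2.0926541 ]
```

View pics/sc5c.png

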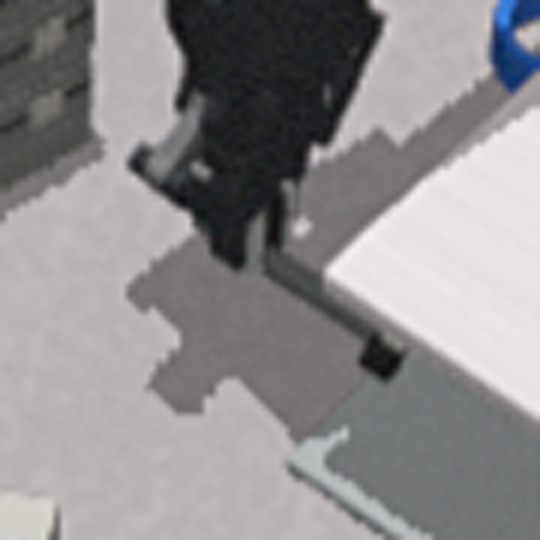

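View pics/w5.png

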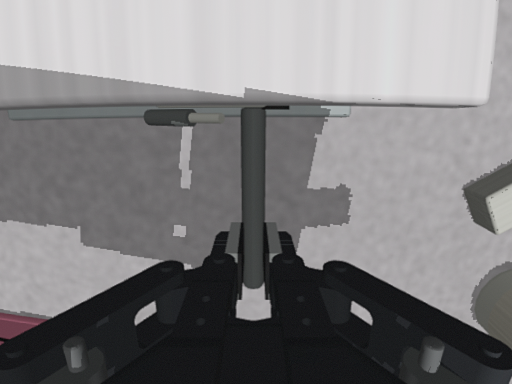

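```bash
python3 - <<'E'
from h import *
gripper_open()
r=arm.move_linear([.5812,.1167,.014],vel=.03,max_force=8); s=telemetry.observe(); print(r,s['tool_pos'],s['force'])
close_gripper(40)
s=telemetry.observe(); print(s['clock'],s['finger_gap'],s['tool_pos'],s['force'])
im,c=shot('scene','sc6')
cv2.imwrite('pics/sc6c.png',cv2.resize(im[220:310,230:320],None,fx=6,fy=6,interpolation=cv2.INTER_CUBIC)[:, :])
E
```

```text
False [0.58105397 0.11671109 0.01371964] [ 0.0809381  -0.3088274  -0.24101259]
13.4583 0.1207417437498796 [0.58067751 0.11661622 0.01411449] [-2.56983956 -1.09347225  2.28162645]
```

View pics/sc6c.png

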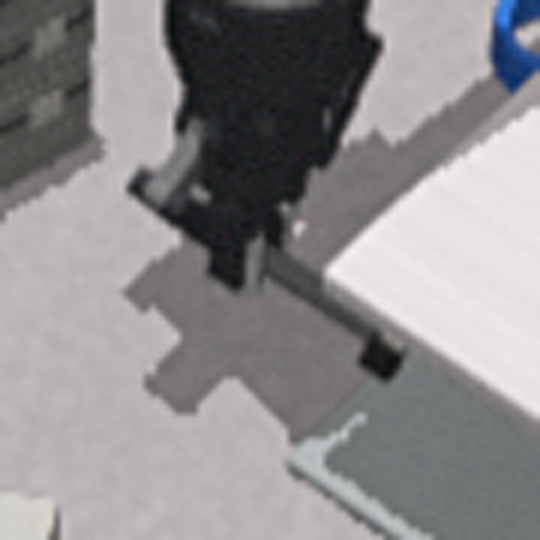

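```bash
python3 - <<'E'
from h import *
ex=np.array([np.cos(np.radians(8.7)),np.sin(np.radians(8.7)),0])
p0=np.array([.5808,.1166,.014]); H=p0-.045*ex
for th in np.linspace(0,1.69,14)[1:]:
    P=H+.045*(np.cos(th)*ex+np.array([0,0,np.sin(th)]))
    arm.move_linear(P,vel=.05); s=telemetry.observe(); print(round(th,2),s['finger_gap'].round(3),s['force'].round(1),s['tool_pos'].round(3))
shot('wrist','w7'); im,c=shot('scene','sc7')
cv2.imwrite('pics/sc7c.png',cv2.resize(im[180:350,220:420],None,fx=3.5,fy=3.5,interpolation=cv2.INTER_CUBIC)[:, :])
E
```

```text
Traceback (most recent call last):
AttributeError: 'float' object has no attribute 'round'
```

```bash
python3 - <<'E'
from h import *
ex=np.array([np.cos(np.radians(8.7)),np.sin(np.radians(8.7)),0])
p0=np.array([.5808,.1166,.014]); H=p0-.045*ex
for th in np.linspace(0,1.69,14)[2:]:
    P=H+.045*(np.cos(th)*ex+np.array([0,0,np.sin(th)]))
    arm.move_linear(P,vel=.05); s=telemetry.observe(); print(round(th,2),round(s['finger_gap'],3),s['force'].round(1),s['tool_pos'].round(3))
shot('wrist','w7'); im,c=shot('scene','sc7')
cv2.imwrite('pics/sc7c.png',cv2.resize(im[180:350,220:420],None,fx=3.5,fy=3.5,interpolation=cv2.INTER_CUBIC)[:, :])
E
```

```text
0.26 0.124 [ 1.4 -0.4 -4.9] [0.579 0.116 0.026]
0.39 0.119 [ 2.7 -0.2 -5.6] [0.578 0.116 0.031]
0.52 0.12 [ 3.9 -0.2 -2.4] [0.576 0.116 0.037]
0.65 0.119 [ 5.5  0.8 -2.8] [0.573 0.115 0.042]
0.78 0.12 [ 6.1  1.2 -3.3] [0.57  0.115 0.047]
0.91 0.119 [ 5.5  0.2 -0.5] [0.566 0.114 0.052]
1.04 0.122 [7.5 2.3 0.3] [0.562 0.114 0.055]
1.17 0.123 [5.6 1.5 4. ] [0.558 0.113 0.059]
1.3 0.116 [6.6 2.7 6.5] [0.553 0.112 0.062]
1.43 0.121 [7.5 3.  7. ] [0.549 0.111 0.064]
1.56 0.12 [ 3.2  1.2 12.4] [0.543 0.11  0.065]
1.69 0.118 [ 1.8  1.4 14.8] [0.536 0.109 0.065]
```

View pics/sc7c.png

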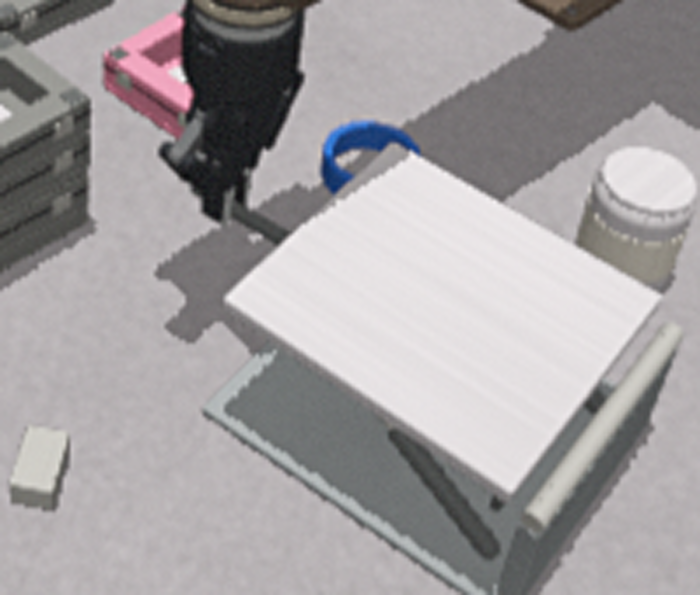

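View pics/w7.png

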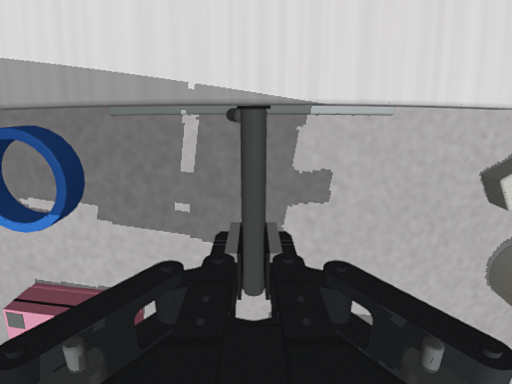

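```bash
python3 - <<'E'
from h import *
gripper_open(); s=telemetry.observe(); print(s['force'],s['tool_pos']); p=s['tool_pos']
arm.wait(.4)
arm.move_linear([p[0],p[1],.2],vel=.15); arm.wait(.2)
shot('wrist','w8'); im,c=shot('scene','sc8')
cv2.imwrite('pics/sc8c.png',cv2.resize(im[180:350,220:420],None,fx=3.5,fy=3.5,interpolation=cv2.INTER_CUBIC)[:, :])
E
```

```text
[0.26733399 0.73978384 0.59449581] [0.53088989 0.10896856 0.05850553]
```

View pics/sc8c.png

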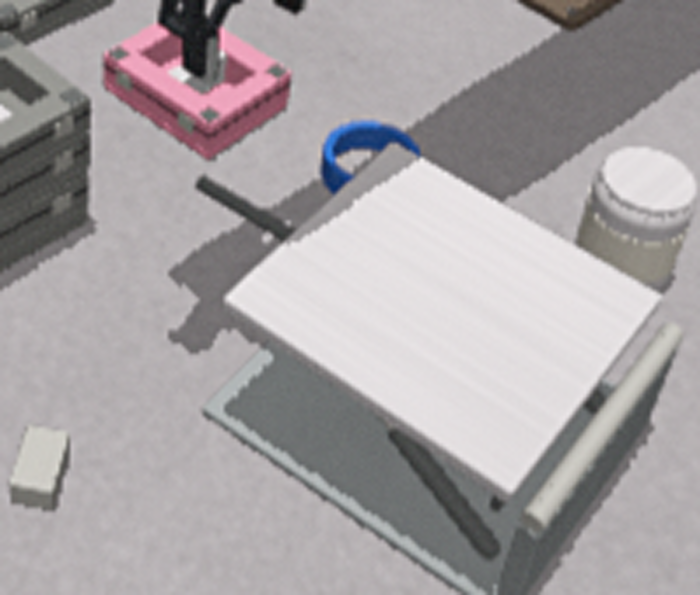

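View pics/w8.png

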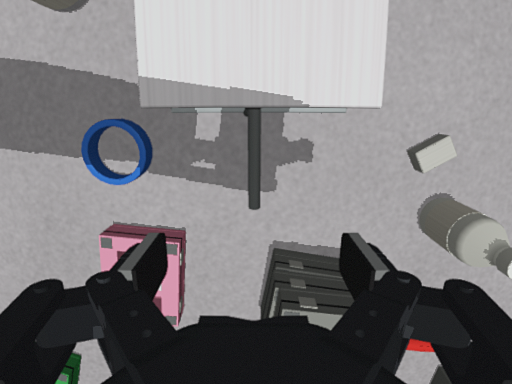

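```bash
python3 - <<'E'
from h import *
im,c=load('w8')
print('pin end',onplane(c,(254,207),.078), onplane(c,(254,207),.072))
a=onplane(c,(141,106.5),.115);b=onplane(c,(383,105.5),.115);print(a,b,np.linalg.norm(a-b),np.degrees(np.arctan2(*(b-a)[[1,0]])))
def st(): s=telemetry.observe(); print(round(s['clock'],2),round(s['finger_gap'],3),s['tool_pos'].round(4),s['force'].round(2))
arm.movep([.635,-.264,.2],down(-90)); arm.wait(.2)
shot('wrist','w9')
arm.move_linear([.635,-.264,.05],vel=.2)
print(arm.move_linear([.635,-.264,.000],vel=.03,max_force=4)); st()
p=telemetry.observe()['tool_pos']
arm.move_linear([.635,-.264,.06],vel=.2); close_gripper(20); st()
print(arm.move_linear([.635,-.264,.000],vel=.03,max_force=4)); st()
arm.move_linear([.635,-.264,.2],vel=.2)
shot('wrist','w9b')
gripper_open()
E
```

```text
pin end [0.53505963 0.08349388 0.078     ] [0.53537601 0.08143362 0.072     ]
[0.43393155 0.16409928 0.115     ] [0.61954543 0.19341932 0.115     ] 0.18791534082879227 8.97641819546557
False
23.99 1.002 [ 6.352e-01 -2.641e-01  3.000e-04] [ 0.39 -0.39 -0.62]
25.21 -0.0 [ 0.635 -0.264  0.06 ] [0.16 0.15 0.92]
False
27.36 0.002 [ 6.351e-01 -2.641e-01  2.000e-04] [-0.19 -0.66 -0.38]
```

View pics/w9.png

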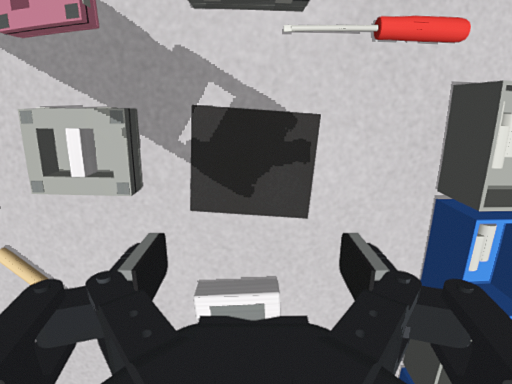

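View pics/w9b.png

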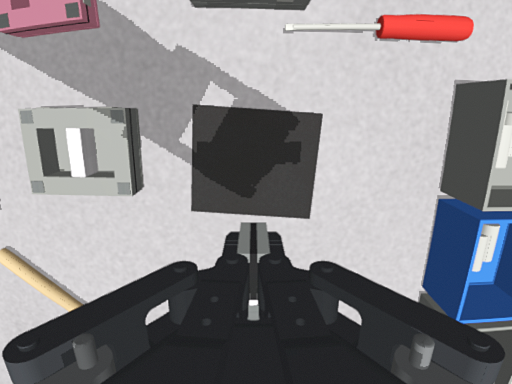

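```bash
cat >> h.py <<'E'
def st(): s=telemetry.observe(); print(round(s['clock'],2),'gap',round(s['finger_gap'],3),s['tool_pos'].round(4),'F',s['force'].round(2))
E
python3 - <<'E'
from h import *
for cl in (0,1):
    if cl: close_gripper(20)
    arm.move_linear([.635,-.264,.01],vel=.25)
    print(arm.move_linear([.635,-.264,-.035],vel=.03,max_force=5)); st()
    arm.move_linear([.635,-.264,.06],vel=.2)
gripper_open()
E
```

```text
True
31.14 gap 1.001 [ 0.6349 -0.264  -0.0151] F [-0.95  0.83  4.64]
True
33.46 gap -0.003 [ 0.6352 -0.2641 -0.002 ] F [-0.28  0.39  3.24]
```

```bash
cat >> h.py <<'E'
def find_bar(im,c,z,xy,rad=.05,verbose=True):
    """white bar near xy at height z: returns centre x,y and case yaw (deg, x axis dir in -90..90)"""
    hsv=cv2.cvtColor(im,cv2.COLOR_BGR2HSV)
    circ=np.array([[xy[0]+rad*np.cos(t),xy[1]+rad*np.sin(t),z] for t in np.linspace(0,2*np.pi,60)])
    m=np.zeros(im.shape[:2],np.uint8); cv2.fillPoly(m,[proj(c,circ).astype(np.int32)],255)
    v=np.where(m>0,hsv[...,2],0); 
    th=(v>205)&(hsv[...,1]<40)&(m>0)
    n,l,s,ce=cv2.connectedComponentsWithStats(th.astype(np.uint8))
    best=None
    for i in sorted(range(1,n),key=lambda i:-s[i,4])[:4]:
        ys,xs=np.where(l==i)
        if len(xs)<25: continue
        P=np.array([onplane(c,(x,y),z)[:2] for x,y in zip(xs,ys)])
        (cx,cy),(w,h),a=cv2.minAreaRect((P*1000).astype(np.float32))
        if w<h: long_=a+90
        else: long_=a
        yaw=(long_-90+90)%180-90
        if verbose: print('  blob',len(xs),round(cx,1),round(cy,1),'size',round(min(w,h),1),round(max(w,h),1),'yaw',round(yaw,1))
        if best is None: best=(cx/1000,cy/1000,yaw)
    return best
E
python3 - <<'E'
from h import *
im,c=load('w9'); print(find_bar(im,c,.038,(.438,-.242)))
arm.movep([.625,-.10,.32],down(-90)); arm.wait(.3)
im,c=shot('wrist','w10'); print(find_bar(im,c,.126,(.625,-.041))); st()
E
```

```text
blob 658 439.6 -240.8 size 15.9 53.1 yaw -0.9
(0.43963720703125, -0.24075497436523438, -0.9316635131835938)
  blob 67 633.0 -15.7 size 6.5 14.6 yaw 90.0
(0.6329632568359375, -0.015703888893127443, 89.98358917236328)
36.23 gap 1.002 [ 0.6249 -0.1004  0.319 ] F [-0.22 -0.3   0.05]
```

View pics/w10.png

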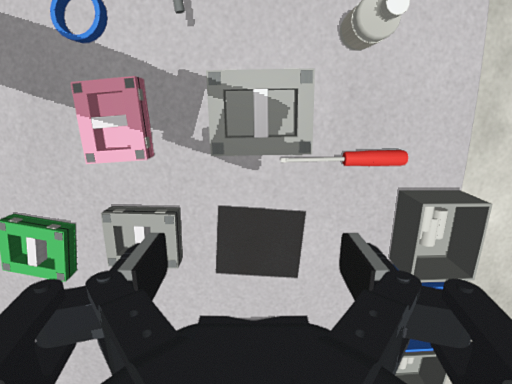

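```bash
python3 - <<'E'
from h import *
im,c=load('w10')
cv2.imwrite('pics/w10c.png',cv2.resize(im[60:170,195:325],None,fx=6,fy=6,interpolation=cv2.INTER_CUBIC)[:600, :])
E
```

```text
(no output)
```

View pics/w10c.png

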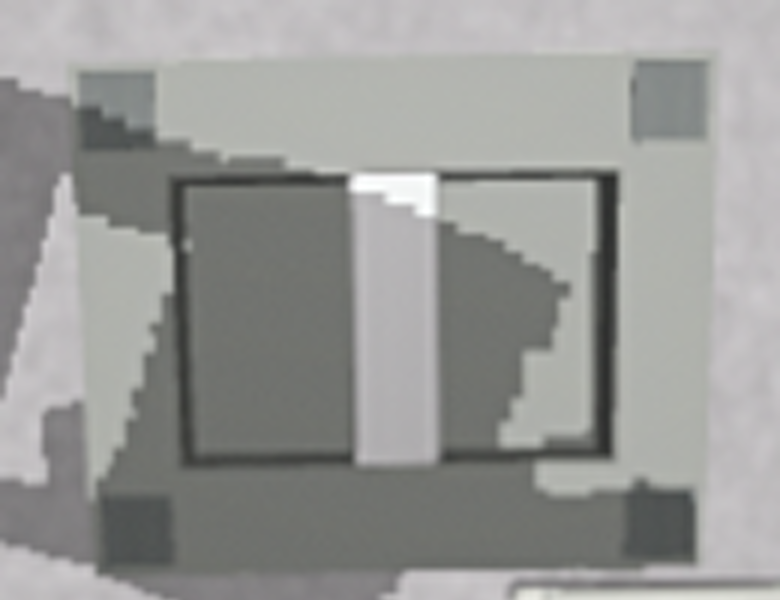

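```bash
cat >> h.py <<'E'
def quad(c,pts,z):
    P=np.array([onplane(c,p,z)[:2] for p in pts]); ce=P.mean(0)
    v=(P[1]-P[0])+(P[2]-P[3]); w=(P[0]-P[3])+(P[1]-P[2])
    print('  quad',ce.round(4),'dx',np.linalg.norm(v)/2,'dy',np.linalg.norm(w)/2,'yaws',np.degrees(np.arctan2(v[1],v[0])),np.degrees(np.arctan2(-w[0],w[1])))
    return ce
E
python3 - <<'E'
from h import *
im,c=load('w10')
f=lambda L:[(x/6+195,y/6+60) for x,y in L]
quad(c,f([(349,173),(437,172),(440,465),(355,466)]),.126)
quad(c,f([(76,68),(712,55),(696,562),(98,570)]),.126)
quad(c,f([(172,178),(618,174),(612,455),(183,463)]),.126)
E
```

```text
quad [ 0.6335 -0.0393] dx 0.016376756827950083 dy 0.05424736386404067 yaws 0.6361533505849702 1.1872461048152736
  quad [ 0.6335 -0.0391] dx 0.11708634122870833 dy 0.09362924501520097 yaws 0.9332811225736277 0.6420788568093694
  quad [ 0.6337 -0.0389] dx 0.0828898168641554 dy 0.05242524668536885 yaws 0.7671014151985068 0.7982262775420076
```

```bash
cat >> h.py <<'E'
def pinch(x,y,yaw,ztop,depth=.0055,eff=80,ty=None):
    ty=-90+yaw if ty is None else ty
    arm.movep([x,y,ztop+.06],down(ty))
    r=arm.move_linear([x,y,ztop-.005-depth],vel=.08,max_force=8); print('contact',r); st()
    close_gripper(eff); st()
E
python3 - <<'E'
from h import *
pinch(.6335,-.039,.8,.126)
shot('wrist','w11'); im,c=shot('scene','sc11')
cv2.imwrite('pics/sc11c.png',cv2.resize(im[150:280,160:290],None,fx=4.5,fy=4.5,interpolation=cv2.INTER_CUBIC)[:, :])
E
```

```text
contact False
37.91 gap 1.004 [ 0.634  -0.0391  0.1162] F [-0.17 -0.04  0.47]
38.58 gap 0.15 [ 0.6336 -0.039   0.116 ] F [-1.32 -0.83  2.1 ]
```

View pics/w11.png

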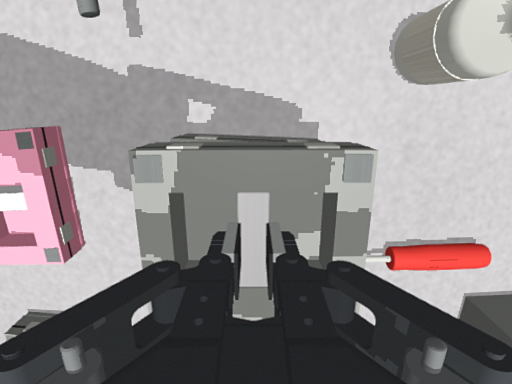

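View pics/sc11c.png

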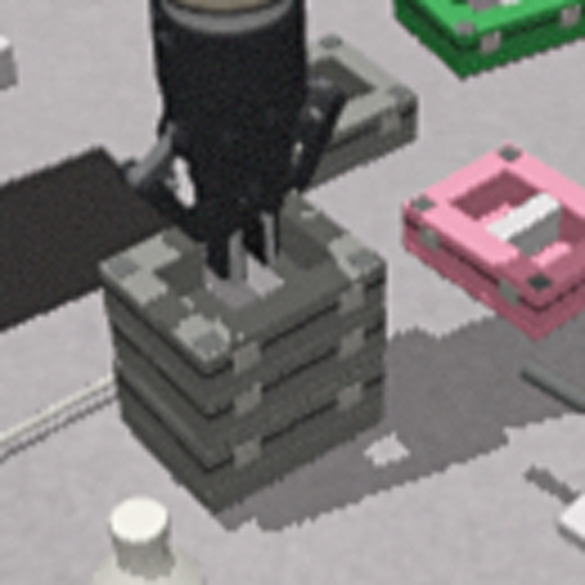

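```bash
python3 - <<'E'
from h import *
arm.move_linear([.6335,-.039,.16],vel=.06); arm.wait(.2); st()
shot('wrist','w12'); im,c=shot('scene','sc12')
cv2.imwrite('pics/sc12c.png',cv2.resize(im[130:280,140:290],None,fx=4,fy=4,interpolation=cv2.INTER_CUBIC)[:, :])
E
```

```text
39.77 gap 0.149 [ 0.6332 -0.039   0.1593] F [ 0.31  0.53 -3.22]
```

View pics/sc12c.png

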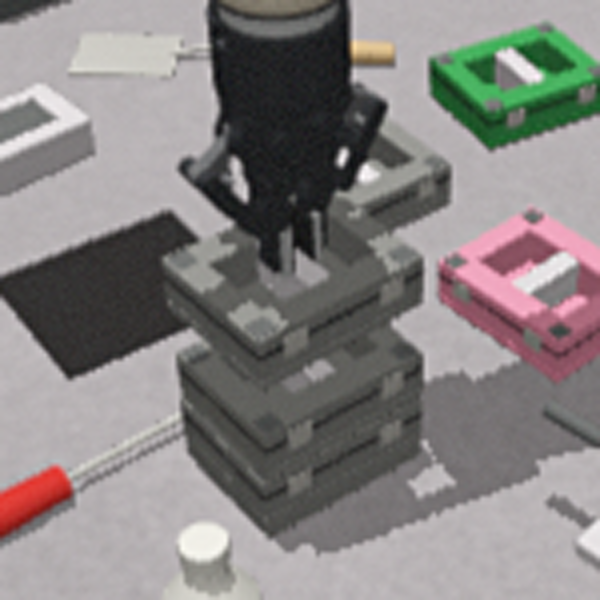

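```bash
cat >> h.py <<'E'
def place(x,y,ty,ztcp,zfly,fmax=5,over=.003):
    """carry to (x,y), lower till contact near ztcp, release, rise"""
    s=telemetry.observe(); p=s['tool_pos']
    arm.move_linear([p[0],p[1],zfly],vel=.2)
    arm.move_linear([x,y,zfly],vel=.2,orientation=down(ty))
    arm.move_linear([x,y,ztcp+.015],vel=.12)
    arm.wait(.2)
    r=arm.move_linear([x,y,ztcp-over],vel=.03,max_force=fmax); print('touch',r); st()
    gripper_open(); arm.wait(.2); st()
    arm.move_linear([x,y,ztcp+.06],vel=.1)
E
python3 - <<'E'
from h import *
im,c=load('w9'); quad(c,[(192,105),(320,115),(307,218),(190,210)],.003)
place(.632,-.262,-89.2,.031,.18)
shot('wrist','w13')
E
```

```text
quad [ 0.6345 -0.2609] dx 0.14794188260672175 dy 0.1275673974518053 yaws -4.151265228355322 -4.039031139746235
touch True
43.36 gap 0.145 [ 0.6319 -0.2619  0.031 ] F [-0.39 -0.01  4.1 ]
44.26 gap 1.0 [ 0.6305 -0.2611  0.0292] F [ 0.22  0.46 -0.38]
```

View pics/w13.png

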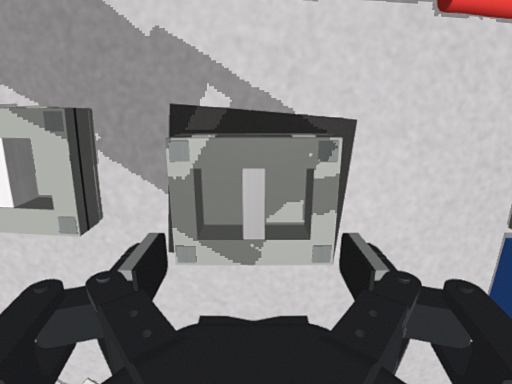

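```bash
cat >> h.py <<'E'
def look(x,y,ztop,fn,h=.19,ty=-90,off=-.06):
    a=np.radians(ty); d=np.array([np.cos(a),np.sin(a)])  # z tool; camera at -z
    arm.movep([x-d[0]*off,y-d[1]*off,ztop+h],down(ty)); arm.wait(.25)
    im,c=shot('wrist',fn)
    # crop round the case
    p=proj(c,[[x,y,ztop]])[0]; u0=int(max(0,p[0]-66)); v0=int(max(0,p[1]-56))
    u0=max(0,min(u0,512-133)); v0=min(v0,384-113)
    cr=cv2.resize(im[v0:v0+113,u0:u0+133],None,fx=6,fy=6,interpolation=cv2.INTER_CUBIC)[:600]
    cv2.imwrite(f'pics/{fn}c.png',cr); print('crop origin',u0,v0,'pred',p)
    return im,c
E
python3 - <<'E'
from h import *
look(.6335,-.039,.088,'w14',off=.05)
E
```

```text
crop origin 187 150 pred [253.41324299 206.57763939]
```

View pics/w14c.png

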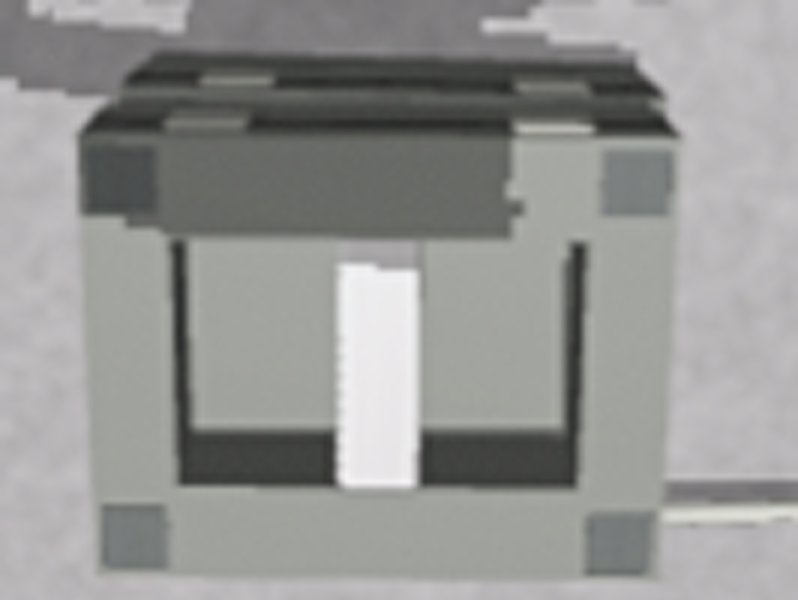

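```bash
python3 - <<'E'
from h import *
im,c=load('w14')
f=lambda L:[(x/6+187,y/6+150) for x,y in L]
quad(c,f([(336,241),(419,240),(419,486),(337,487)]),.088)
quad(c,f([(80,135),(682,137),(657,577),(98,574)]),.088)
quad(c,f([(172,241),(588,241),(577,485),(179,485)]),.088)
E
```

```text
quad [ 0.6293 -0.0447] dx 0.016841458868085 dy 0.05327755402341984 yaws 0.6964275054866599 -0.1627952712975251
  quad [ 0.6295 -0.0443] dx 0.11860706261300019 dy 0.0952764541442675 yaws -0.3084505686970168 -0.6862998241844379
  quad [ 0.6295 -0.0446] dx 0.08311257254149819 dy 0.0528844795433281 yaws -0.04193151921893865 -0.7043479464047064
```

```bash
python3 - <<'E'
from h import *
pinch(.6295,-.0445,-.3,.088)
arm.move_linear([.6295,-.0445,.11],vel=.06); arm.wait(.15); st()
place(.632,-.262,-89.2,.069,.18)
look(.632,-.262,.079,'w15',off=.03)
look(.6295,-.0445,.050,'w16',off=.03)
E
```

```text
contact False
48.28 gap 0.999 [ 0.6301 -0.0446  0.0782] F [ 0.15  0.19 -0.46]
48.94 gap 0.153 [ 0.6297 -0.0446  0.078 ] F [-1.19  0.62  1.83]
49.78 gap 0.15 [ 0.629  -0.0444  0.1093] F [-0.47 -0.81 -3.59]
touch True
53.18 gap 0.152 [ 0.632 -0.262  0.069] F [ 0.42 -1.29  3.9 ]
54.08 gap 1.004 [ 0.6306 -0.2612  0.0672] F [-0.21 -0.4  -0.73]
crop origin 188 136 pred [254.30610428 192.40381639]
crop origin 186 134 pred [252.71946158 190.02116035]
```

View pics/w15.png

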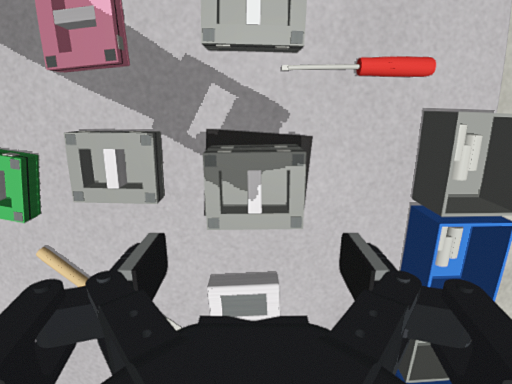

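View pics/w16c.png

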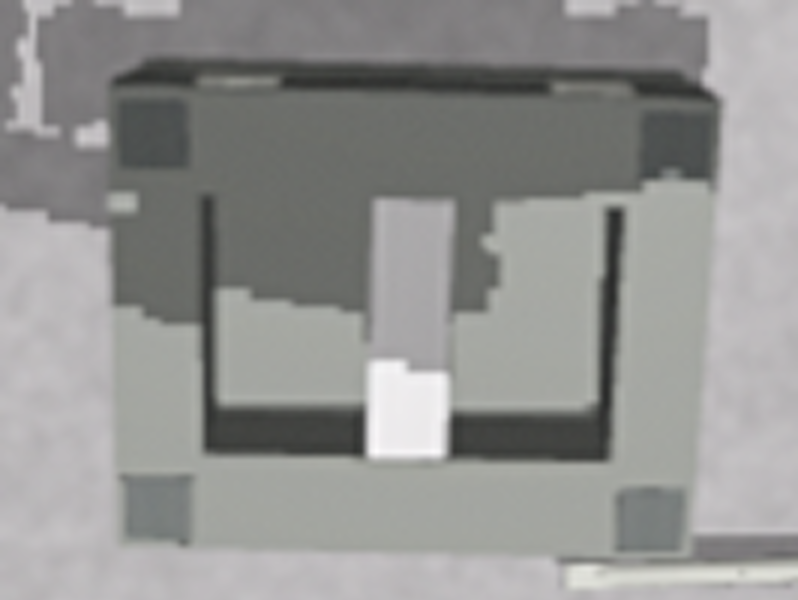

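```bash
python3 - <<'E'
from h import *
im,c=load('w16')
f=lambda L:[(x/6+186,y/6+134) for x,y in L]
quad(c,f([(371,199),(454,200),(448,459),(366,457)]),.050)
quad(c,f([(112,90),(718,101),(691,554),(122,543)]),.050)
quad(c,f([(201,197),(625,203),(609,459),(205,452)]),.050)
im,c=load('w15'); print(find_bar(im,c,.038,(.44,-.24)))
for ty in (-81,-82): print(planner.ik([.51,.274,.2],down(ty)))
E
```

```text
quad [ 0.6314 -0.0435] dx 0.016551436000772593 dy 0.05385636393640652 yaws -1.2269981726008818 -1.246809075782896
  quad [ 0.6316 -0.0433] dx 0.11803856454775262 dy 0.09450506669448427 yaws -1.2464669545961335 -1.099048051064893
  quad [ 0.6315 -0.0433] dx 0.08308499892434011 dy 0.053264399997874745 yaws -1.067404282859111 -1.3639471054766439
  blob 439 439.6 -240.6 size 15.7 51.9 yaw -0.6
(0.4396339111328125, -0.24061062622070312, -0.598876953125)
[ 1.82102047e+01  5.69785681e+00  1.05553899e+02 -2.54444375e-14
  6.87482440e+01  9.21020472e+00]
[ 1.82102047e+01  5.69785681e+00  1.05553899e+02 -2.54444375e-14
  6.87482440e+01  1.02102047e+01]
```

```bash
python3 - <<'E'
from h import *
arm.movep([.51,.235,.42],down(-81)); arm.wait(.3)
im,c=shot('wrist','w17')
cv2.imwrite('pics/w17c.png',cv2.resize(im[40:300,120:400],None,fx=2.3,fy=2.3,interpolation=cv2.INTER_CUBIC))
E
```

```text
(no output)
```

View pics/w17c.png

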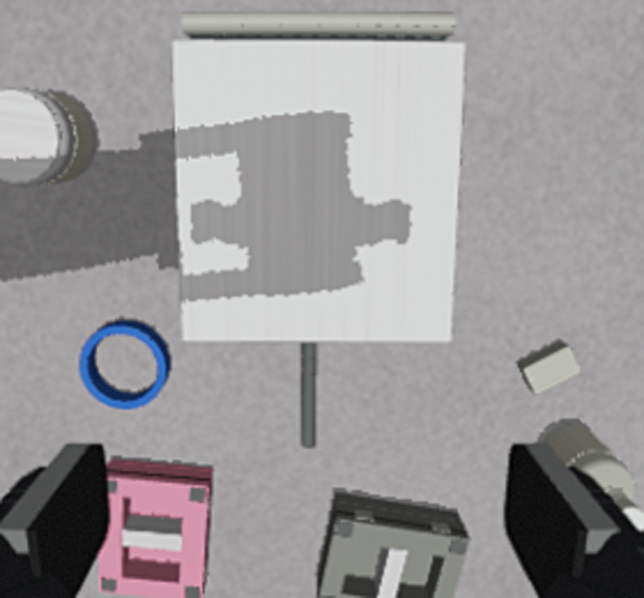

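```bash
python3 - <<'E'
from h import *
im,c=load('w17'); f=lambda L:[(x/2.3+120,y/2.3+40) for x,y in L]
L=f([(173,42),(465,43),(451,341),(183,341)])
zs=[.107,.107,.115,.115]
P=np.array([onplane(c,p,z)[:2] for p,z in zip(L,zs)]); print(P.round(4),P.mean(0))
for i,j in((0,1),(3,2)): v=P[j]-P[i]; print(np.linalg.norm(v),np.degrees(np.arctan2(v[1],v[0])))
for i,j in((3,0),(2,1)): v=P[j]-P[i]; print(np.linalg.norm(v),np.degrees(np.arctan2(-v[0],v[1])))
E
```

```text
[[0.4038 0.3588]
 [0.5895 0.3874]
 [0.6193 0.1929]
 [0.4338 0.1637]] [0.51161286 0.27569218]
0.1878890255912936 8.768787232811066
0.18785975938088037 8.94639048749613
0.19738354301946467 8.72236879994506
0.19680125050954628 8.713448271775977
```

```bash
python3 - <<'E'
from h import *
pinch(.6315,-.0434,-1.2,.050,eff=110)
arm.move_linear([.6315,-.0434,.07],vel=.05); arm.wait(.15); st()
shot('scene','sc18')
s=telemetry.observe()
if s['finger_gap']>.1 and s['force'][2]<-4:
    place(.511,.2755,-81.2,.147,.20,fmax=9)
    im,c=shot('wrist','w18'); shot('scene','sc18b')
E
```

```text
contact False
61.19 gap 1.004 [ 0.6321 -0.0435  0.0402] F [ 0.62 -0.5   0.14]
61.88 gap 0.137 [ 0.6315 -0.0434  0.0401] F [-3.03  0.06  5.03]
62.78 gap 0.132 [ 0.6311 -0.0433  0.0695] F [ 0.68 -0.05 -5.16]
touch True
66.68 gap 0.134 [0.5112 0.2753 0.1465] F [ 0.32 -0.3   4.81]
67.59 gap 0.999 [0.5094 0.2747 0.1439] F [-0.58 -0.21  0.56]
```

View pics/sc18b.png

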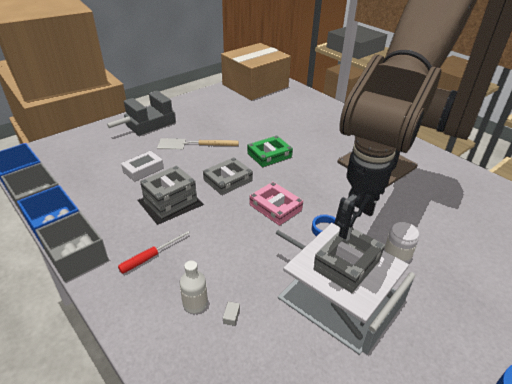

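View pics/w18.png

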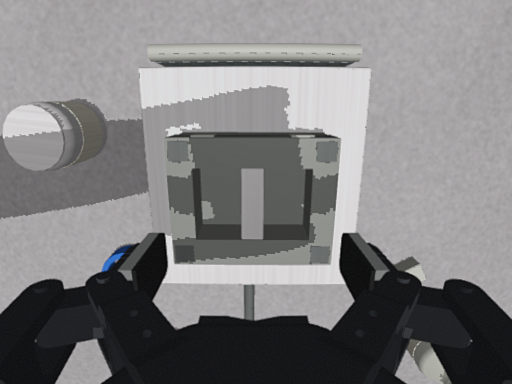

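```bash
python3 - <<'E'
from h import *
im,c=look(.511,.2755,.157,'w19',off=.03,ty=-81)
look(.632,-.262,.079,'w20',off=.03)
E
```

```text
crop origin 188 135 pred [254.05768209 191.41419248]
crop origin 186 135 pred [252.69905297 191.85344662]
```

View pics/w19c.png

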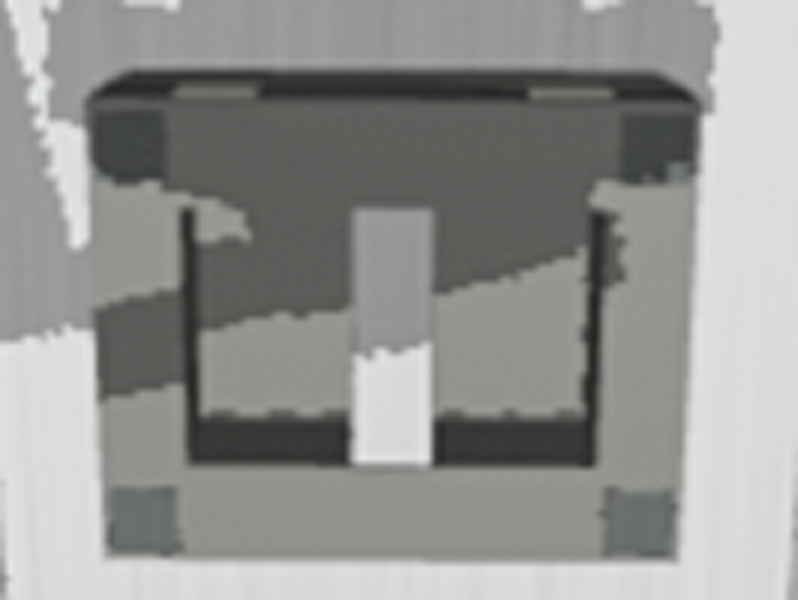

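View pics/w20c.png

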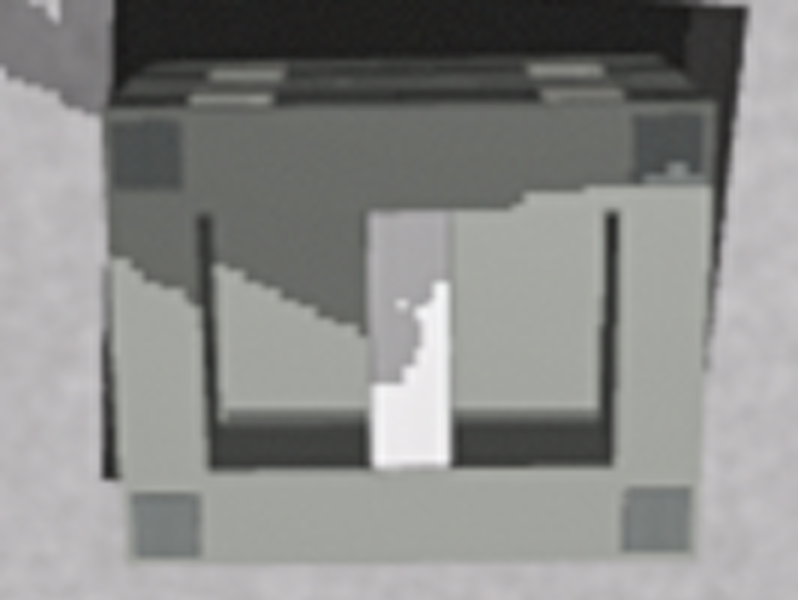

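View pics/w19.png

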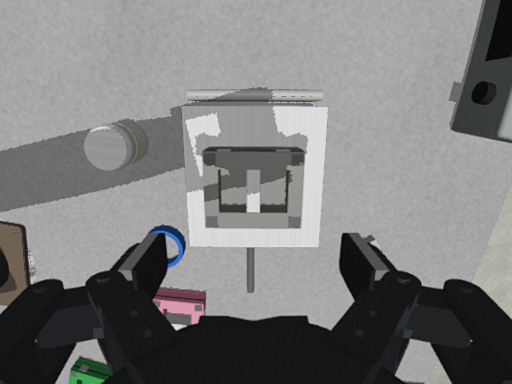

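```bash
python3 - <<'E'
from h import *
im,c=load('w19'); f=lambda L:[(x/6+188,y/6+135) for x,y in L]
quad(c,f([(351,208),(435,207),(432,465),(353,465)]),.157)
quad(c,f([(90,104),(700,103),(677,558),(103,558)]),.157)
quad(c,[(184,106),(328,106),(319,246),(188,247)],.107)
im,c=load('w20'); f=lambda L:[(x/6+186,y/6+135) for x,y in L]
quad(c,f([(368,211),(453,210),(452,466),(370,467)]),.079)
quad(c,f([(106,108),(716,100),(693,559),(128,562)]),.079)
E
```

```text
quad [0.5103 0.2753] dx 0.016250067820394384 dy 0.05346592220550377 yaws 9.389910056949734 8.872403627154434
  quad [0.5102 0.2753] dx 0.11829996833656925 dy 0.0945491563768811 yaws 9.087247036792055 8.369704964431415
  quad [0.5115 0.2762] dx 0.18806390388136524 dy 0.19789110792855322 yaws 9.284165137040276 8.02631458531298
  quad [ 0.6341 -0.262 ] dx 0.016789047871524857 dy 0.05359599570789356 yaws 0.771005913449844 0.22644573143253624
  quad [ 0.6341 -0.2619] dx 0.11830864529940914 dy 0.09572370290906264 yaws 0.5984343575402072 0.06929333624051852
```

```bash
python3 - <<'E'
from h import *
pinch(.634,-.262,.4,.079)
arm.move_linear([.634,-.262,.11],vel=.06); arm.wait(.15); st()
s=telemetry.observe()
if s['finger_gap']>.1:
    place(.5105,.2754,-81.1,.185,.23,fmax=5)
    im,c=look(.5105,.2754,.195,'w21',off=.03,ty=-81)
    im,c=look(.632,-.262,.041,'w22',off=.03)
E
```

```text
contact False
73.33 gap 1.004 [ 0.6345 -0.2623  0.0692] F [-0.16 -0.66 -0.06]
73.99 gap 0.149 [ 0.6342 -0.2621  0.069 ] F [-0.01 -0.36  2.46]
74.98 gap 0.151 [ 0.6336 -0.2618  0.1092] F [-0.35  0.53 -2.52]
touch True
79.76 gap 0.146 [0.5103 0.2753 0.1844] F [0.23 0.66 3.98]
80.66 gap 1.001 [0.5091 0.2749 0.1826] F [0.21 0.27 0.06]
crop origin 187 135 pred [253.98500634 191.44438302]
crop origin 186 135 pred [252.65602812 191.7680406 ]
```

View pics/w21c.png

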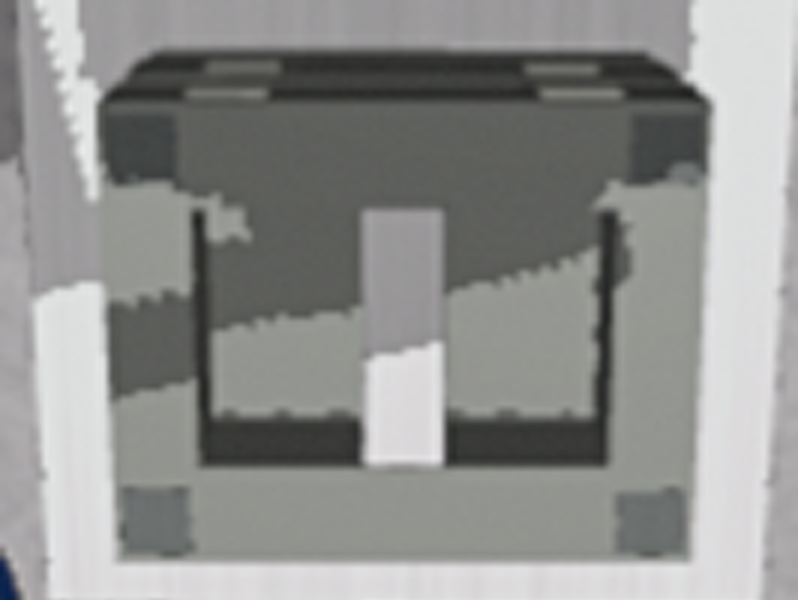

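View pics/w22c.png

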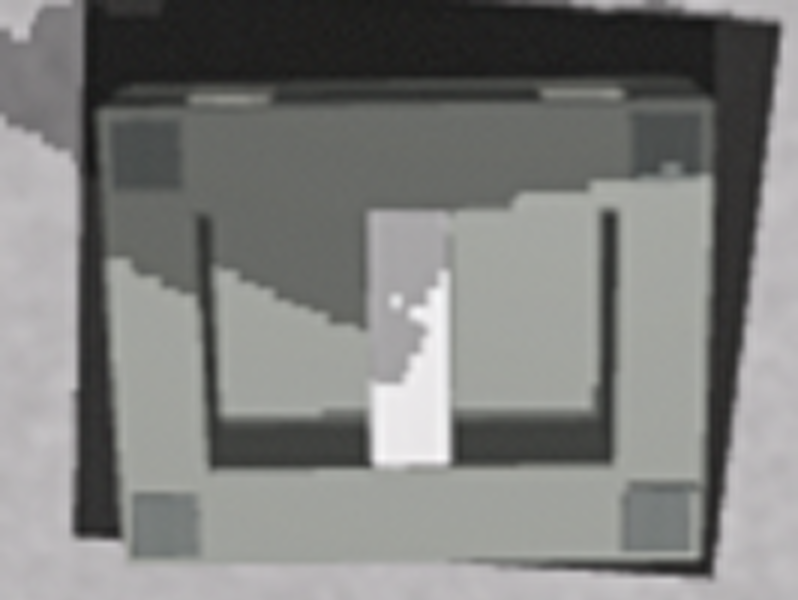

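```bash
python3 - <<'E'
from h import *
im,c=load('w21'); f=lambda L:[(x/6+187,y/6+135) for x,y in L]
quad(c,f([(361,209),(445,208),(444,465),(363,466)]),.195)
quad(c,f([(101,104),(710,102),(688,559),(116,559)]),.195)
im,c=load('w22'); f=lambda L:[(x/6+186,y/6+135) for x,y in L]
quad(c,f([(368,210),(453,209),(452,465),(370,467)]),.041)
quad(c,f([(97,106),(714,100),(702,559),(124,562)]),.041)
E
```

```text
quad [0.5108 0.2752] dx 0.016453201570037507 dy 0.05336453482064831 yaws 9.763986821543833 9.125156410831183
  quad [0.5108 0.2753] dx 0.11797647159288192 dy 0.09484735109989186 yaws 9.135081743558088 8.602386992961089
  quad [ 0.6342 -0.262 ] dx 0.0167931299568655 dy 0.053703415426469295 yaws 1.1375362654404741 0.22179294312182246
  quad [ 0.6339 -0.2619] dx 0.12037726723973342 dy 0.0959670349777938 yaws 0.48804016700137165 1.0147751392061584
```

```bash
python3 - <<'E'
from h import *
pinch(.634,-.262,.8,.041)
arm.move_linear([.634,-.262,.07],vel=.06); arm.wait(.15); st()
s=telemetry.observe()
if s['finger_gap']>.1:
    place(.5107,.2754,-81.1,.223,.27,fmax=5)
    im,c=look(.5105,.2754,.233,'w23',off=.03,ty=-81)
    im,c=look(.4396,-.2407,.038,'w24',off=.03)
    print(find_bar(im,c,.038,(.44,-.24)))
    shot('scene','sc24')
E
```

```text
contact False
86.34 gap 0.999 [ 0.6345 -0.2623  0.0312] F [ 0.17 -0.19  0.24]
87.0 gap 0.152 [ 0.6341 -0.2621  0.031 ] F [-1.19  0.1   2.62]
87.96 gap 0.149 [ 0.6336 -0.2617  0.0692] F [ 0.01 -0.26 -3.7 ]
touch True
93.15 gap 0.15 [0.5105 0.2753 0.2224] F [-0.07 -0.86  3.53]
94.05 gap 1.002 [0.5094 0.2749 0.2205] F [0.04 0.65 0.07]
crop origin 187 135 pred [253.8795242  191.46451368]
crop origin 186 135 pred [252.61622706 191.52214931]
  blob 377 439.4 -246.0 size 15.7 41.9 yaw -0.3
(0.4394463806152344, -0.24604507446289062, -0.3390655517578125)
```

View pics/w23c.png

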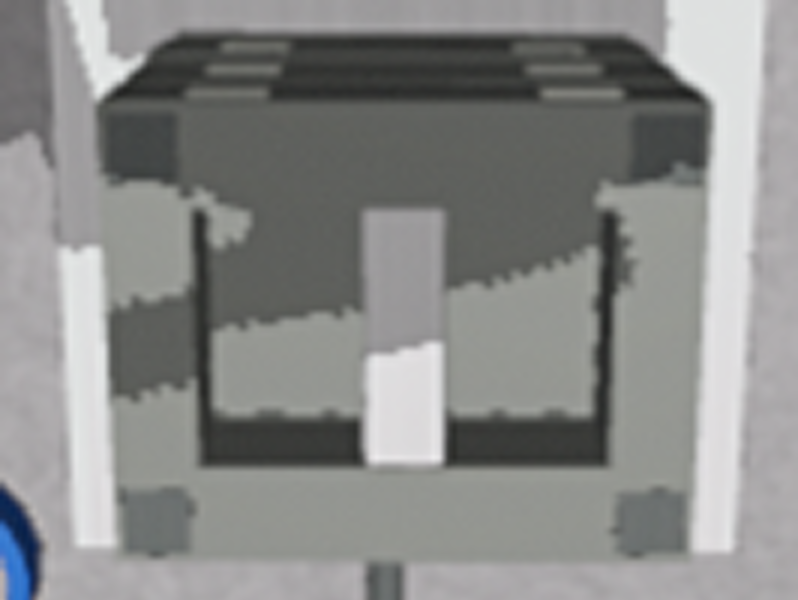

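View pics/w24.png

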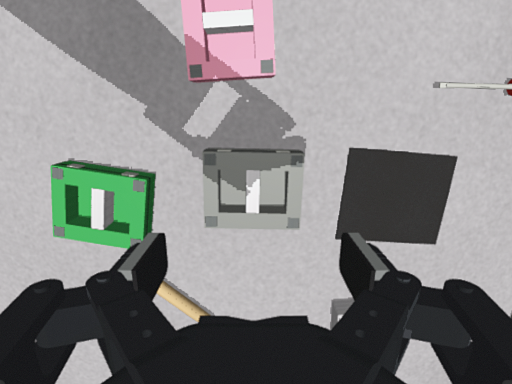

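View pics/sc24.png

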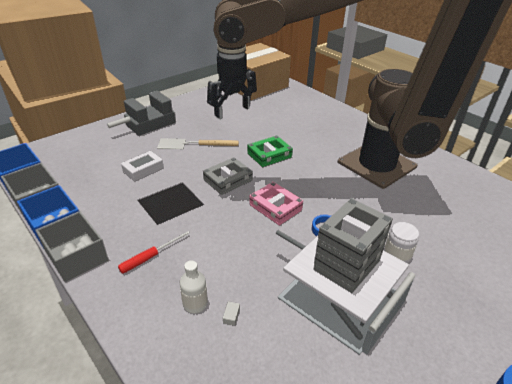

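```bash
python3 - <<'E'
from h import *
im,c=load('w23'); f=lambda L:[(x/6+187,y/6+135) for x,y in L]
quad(c,f([(361,209),(445,208),(444,465),(363,466)]),.233)
quad(c,f([(101,104),(710,102),(688,556),(116,559)]),.233)
pinch(.4396,-.2407,-.7,.038)
arm.move_linear([.4396,-.2407,.07],vel=.06); arm.wait(.15); st()
shot('scene','sc25')
s=telemetry.observe()
if s['finger_gap']>.1:
    arm.move_linear([.4396,-.2407,.2],vel=.2)
    arm.move_linear([.56,-.1,.30],vel=.2)
    place(.5107,.2754,-81.1,.261,.31,fmax=5)
    im,c=look(.5105,.2754,.271,'w26',off=.03,ty=-81)
    shot('scene','sc26'); st()
E
```

```text
quad [0.5109 0.2753] dx 0.01645380689142945 dy 0.05336640718574572 yaws 9.763536632755056 9.125195913841775
  quad [0.5109 0.2755] dx 0.11796640305950443 dy 0.09451491741505662 yaws 9.297782479030083 8.591506100732444
contact False
99.72 gap 1.002 [ 0.44   -0.2411  0.028 ] F [-0.57 -0.18  0.11]
100.38 gap 0.14 [ 0.4396 -0.2407  0.0279] F [-1.2   0.97  5.1 ]
101.39 gap 0.151 [ 0.4393 -0.2404  0.0695] F [-0.35  0.69 -2.47]
touch True
106.88 gap 0.15 [0.5105 0.2753 0.2604] F [ 0.78 -0.18  5.04]
107.78 gap 1.001 [0.5095 0.2749 0.2585] F [-0.59  0.15  0.11]
crop origin 187 135 pred [253.77420853 191.48267899]
109.53 gap 0.999 [0.5057 0.3048 0.4596] F [ 0.73 -0.15 -0.4 ]
```

View pics/w26c.png

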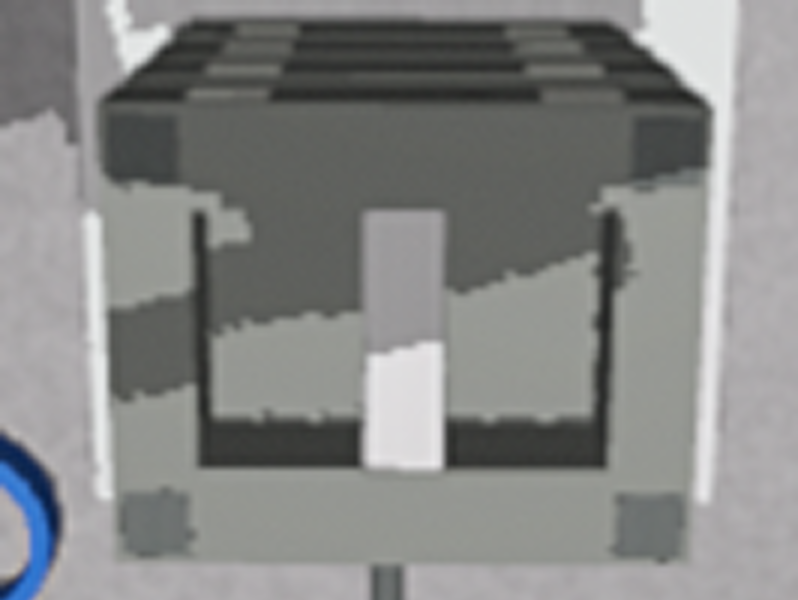

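View pics/sc26.png

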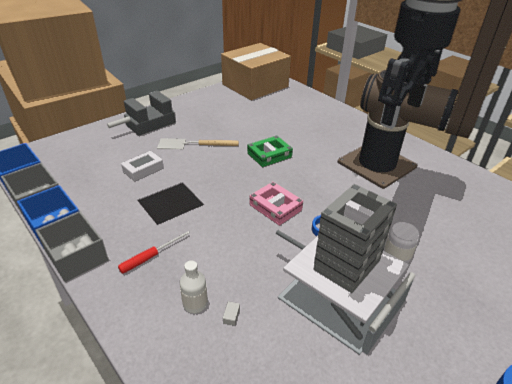

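```bash
python3 - <<'E'
from h import *
arm.movep([.6,-.2,.45],down(-90)); arm.wait(1)
im,c=shot('top','top9'); shot('scene','sc27')
a,_=load('top1'); cv2.imwrite('pics/top9b.png',np.hstack([cv2.resize(a[30:310,90:420],(396,336)),cv2.resize(im[30:310,90:420],(396,336))]))
s,_=load('sc26'); s2,_=load('sc27'); print(cv2.absdiff(s,s2)[190:350,270:400].max())
E
```

```text
81
```

View pics/top9b.png

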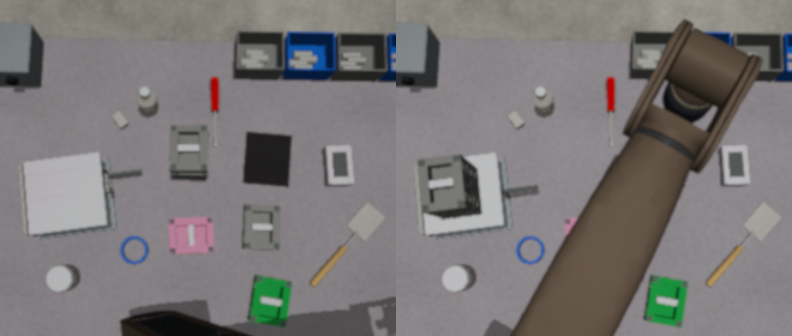

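View pics/sc27.png

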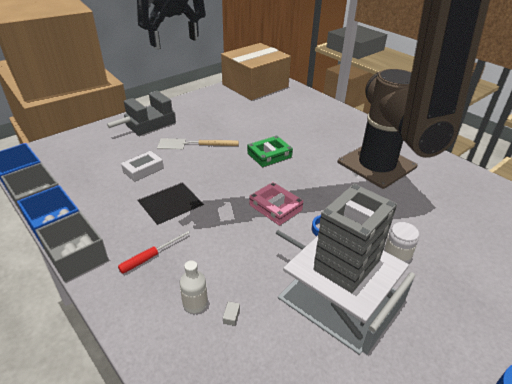

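```bash
python3 - <<'E'
from h import *
im,c=load('w26'); f=lambda L:[(x/6+187,y/6+135) for x,y in L]
quad(c,f([(361,209),(445,208),(444,468),(363,468)]),.271)
st(); print(ticket.finish_job())
E
```

```text
quad [0.5111 0.2751] dx 0.016457370139189288 dy 0.05391150772592143 yaws 9.386165478671714 9.124968940631103
112.5 gap 1.003 [ 0.6  -0.2   0.45] F [-0.04  0.43 -0.32]
the job is handed in; nothing more can be done
None
```

I swung the prop leg up to its stop. Then I set the deep case on the middle of the leaf and stacked case_a, case_d and the one bench case (case_b or case_c) on it in one column. The job was handed in at 112.5 s. `finish_job` gives no verdict, so what follows rests on my own camera checks.

**Last checks:**
- **Deep case:** measured about 2 mm from the middle of the leaf and within about 1° of square to it.
- **Other cases:** each measured within about 1 mm and 1° of the deep case after it was placed.
- **Final pictures:** the column stands straight, the leaf looks level on the raised leg, and the gripper is clear of everything. The bystanders and the pink and green look-alikes that the arm left in view have not visibly moved. The arm hid the pink case in the last top picture, but the scene picture shows it in place.
- **Leg and leaf:** I judged the leg angle and the leaf's level from images, not from a reading.

**Did not match the description:**
- **Fingertips:** by touch, they stand about 5 mm behind the reported TCP when shut (18 mm when open), not 25 mm ahead. My first two grasps of the leg pin sat too high because of this. I corrected for it in all later moves.
- **Finger wells:** the fully open fingers are too wide for them. I pinched each bar about 5 mm deep, letting the fingers swing in as they closed. The bars held at every lift.

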